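# Roll the sample bottle to the code reader

## Robot

A 6-joint arm with a two-finger parallel gripper is mounted at the origin on the work surface. World frame = base frame: x ahead of the robot, y to its left, z up, the work surface at z = 0. Lengths are in m, angles in rad, forces in N, time in s.
With the tool pointing down it reaches from about 0.25 to 0.775 m from the base axis. Payload 4 kg.
Tool frame: the origin (TCP) lies on the centre line of the jaws, within the pads' length; the fingertips stand 19 mm ahead of it and the grasp point (between the pads) is the TCP; x points along the fingers, z is the direction in which the jaws open and shut, and the axes are right-handed (so a half turn about x gives the same grasp; the last joint's range is limited). The gripper opens to 94 mm and grips with 3 to 60 N. Pads are 16 mm wide; open, the fingers measure 119 mm over their backs; the gripper's body (75 mm by 177 mm) begins 78 mm behind the grasp point.
Start: joints at [1.214, 0.087, 1.371, -0, 1.684, -0.103], TCP at [0.138, 0.532, 0.225] pointing down, gripper open.
Joint ranges: [-3.1, 3.1], [-0.76, 2.03], [0.27, 2.55], [-1.08, 4.22], [0.17, 2.65], [-2.57, 2.57]. Speed limits (rad/s): [2.79, 2.79, 3.14, 3.14, 3.14, 3.14].

## Interface

Orientations are given as [roll, pitch, yaw] about the fixed x, y, z axes, in that order (R = Rz(yaw) Ry(pitch) Rx(roll)).
In Python, from bench import robot, snapshot, camera_params gives the robot as it stands.
- The arm moves only by the tool step_arm, never from a script. Its argument "motion" is text: rows parted by semicolons, each of 7 numbers parted by spaces: the opening in per cent of the stroke, from 0 (shut) to 100 (fully open), then the shift along the tool's x, y, z in cm, then the turn, a rotation vector about the tool's x, y, z in rad. A call has 1 to 20 rows; each row shifts and turns the commanded pose from where the row before left it, along the tool's axes as they then stand; what a row does not reach is not made up. A row lasts 1/12 s, in which the tool goes at most 41.7 mm and 7.16 degrees, less where a joint would pass 70% of its speed; a pose out of reach is approached as far as the arm can. A call with a gripper value outside its range is refused whole. The fingers move at their own pace and stop on an object; the grip force is fixed at half the most. Time passes only in rows, so rows that do not move let the fingers close. It gives the time, the measured TCP pose, the force and the opening at its end, in the units of the state.
- robot.get_obs(): the state, without advancing time (a new reading comes with each control period).
- snapshot(name): name is "scene" or "top" or "wrist"; returns the picture (384x512x3 uint8, red, green, blue); there is no depth.
- camera_params(name): a dict with "fx", "fy", "cx", "cy" (pixels), "D" ([k1, k2, p1, p2, k3] as OpenCV has them; the pictures are not rectified), "R" (3x3) and "t" (3): a world point X has camera coordinates R X + t. Camera axes: x right, y down, z forward; pixel columns grow to the right and rows downward; lengths in m; the calibration is good to about 2 mm. A picture is of the moment at which its call begins: read the wrist's pose just before it. camera_params takes no time and is no camera call; for the wrist camera it gives the pose at the moment of the call.
- robot.close_job(): hands the job in, once; it reports no verdict.
The state is a dict: "time": time; "joint_positions": joint angles; "qvel": joint speeds; "joint_torque": joint torques, N m; "tool_pos": TCP position; "ee_rot": TCP orientation; "wrist_force": force on the tool from outside, world axes, zero at the start; "wrist_torque": the same for the moment, N m; "width": finger opening in m.
Only numpy, scipy, OpenCV 4.12 (cv2) and the standard library are available. Lean on these libraries where they do the work, as an engineer would, in place of code of your own. Each camera call takes 0.05 s, during which the arm holds its last target.

## Task

Roll the amber bottle across the blue mat by pushing on its top with the fingertips, a few light strokes if need be, until it lies still on the green strip, its middle line over the strip and lying along it so that its end faces the little code reader, then take the hand away. Do not grip or lift the bottle or shove it from the side low down, and leave the tube rack, the beaker and the jar where they stand.

Things in the scene. Friction and masses are not known exactly. Their poses are not given: they have to be found in the camera images.
- bottle: Lying bottle: amber cylinder 60 mm across, 130 mm long, white band, steel cap (42 mm across, 22 mm long) at the robot's end, 0.28-0.56 kg. Origin on its axis, 30 mm above the mat, 55 mm from the cylinder's cap-side end, 75 mm from its flat end. x axis: along it, from cap to flat end; y, z turn as it rolls. A tip that does not slip on its top moves twice as far as the bottle. It soon rolls to rest.
- reader: Fixed. Origin: middle of the flat green strip (180 mm along x, 24 mm along y) on the mat, 3 mm above the table. x points along the strip, away from the robot, to the code reader, a white box 75 mm high, 118 to 185 mm out along x and 60 mm wide. The bottle belongs with its axis over the strip's long middle line (x axis), its origin near this origin, flat end towards the reader.
- mat: Fixed level blue silicone mat, 200 mm (x) by 340 mm (y), 3 mm thick; origin at the centre of its underside. The bottle rolls over it along y; the strip may lie to the left or right of the bottle. The bottle's top is 63 mm above the table.
- rack: Bystander: loose grey tube rack, 45 x 120 mm, 80 mm high with four capped tubes, off one end of the mat; origin at the centre of its underside.
- beaker: Bystander: loose clear beaker, 64 mm in diameter, 80 mm high, off an end of the mat; origin at the centre of its underside.
- jar: Bystander: loose white jar with a blue cap, 52 mm in diameter, 75 mm high, off an end of the mat; origin at the centre of its underside.
Not all that is in view belongs to the job. Leave any pink or red look-alike of the bottle alone.

How it is judged:
On the way:
1. the fingers push on the bottle from above (contact force between the fingers and bottle above 0.3 N and height (world z) of the grasp point above 0.066 m), for 0.05 s.
At the end, for the whole second after the job is handed in: The bottle lies at rest on the mat, its axis within 12 mm of the strip's middle line and within 0.2 rad (11 degrees) of its direction, its origin within 30 mm of the strip's middle along the strip; rack, beaker and jar within 20 mm of where they stood (y of bottle in the frame of reader between -0.012 and 0.012 m and x of bottle in the frame of reader between -0.03 and 0.03 m and angle between the x axis of bottle and the x axis of reader, either way round below 0.2 rad and height (world z) of bottle between 0.029 and 0.037 m and linear speed of bottle below 0.01 m/s and angular speed of bottle below 0.3 rad/s and distance of each of rack, beaker, jar from where it was at the start of the episode below 0.02 m); the robot touches nothing.
It fails at once if the bottle is lifted off the mat (height (world z) of bottle above 0.045 m).
It fails at once if the bottle is shoved from the side: touched with the fingertips reaching more than about 16 mm below its top (contact force between the fingers and bottle above 0.3 N and height (world z) of the grasp point below 0.066 m).
It fails at once if the rack, the beaker or the jar is moved by more than 20 mm or knocked over (distance of any of rack, beaker, jar from where it was at the start of the episode above 0.02 m or angle between any of rack, beaker, jar's own z axis and vertical above 0.5 rad).
It also fails if it takes over 56 s, if anything falls off the work surface, if the arm or the gripper's body presses on something with over 40 N, if the wrist force passes 120 N, or if a joint passes its speed limit or range.

## Working session

There is one attempt and no reset: what is moved stays moved. The work goes in short steps, Python scripts to look and compute and a tool call to move; the robot and the scene stay as the last step left them, time stands still between calls to the robot, and variables do not carry over. Pictures are saved under pics/ and viewed, and the job is handed in when it is done.

Besides the shell and the picture viewer there is one more tool, called after "Call:" as name(argument=value, ...) on one line, values as JSON. step_arm: Moves the arm, as the interface text tells. Its arguments: {"type":"object","properties":{"motion":{"type":"string"}},"required":["motion"]}

```bash
mkdir -p pics; ls
python3 - <<'E'
from bench import robot, snapshot, camera_params
import cv2
o=robot.get_obs(); print(o['time'],o['tool_pos'],o['ee_rot'],o['width'])
for n in ['scene','top']:
    cv2.imwrite(f'pics/{n}0.png',snapshot(n)[:,:,::-1])
    p=camera_params(n); print(n,p)
E
```

```text
pics
0.0 [0.13792533 0.53189388 0.22331623] [ 3.06688353  1.56858036 -1.89924671] 0.09389486753969031
scene {'fx': 378.4809245264757, 'fy': 378.4809245264757, 'cx': 252.11397226659085, 'cy': 188.0572343743314, 'D': array([-0.12819625,  0.        ,  0.        ,  0.        ,  0.        ]), 'R': array([[-0.76694625,  0.64160337,  0.01177111],
       [ 0.51192292,  0.62278657, -0.59166867],
       [-0.3869475 , -0.44775216, -0.8060953 ]]), 't': array([ 0.38038889, -0.26312612,  1.06143961])}
top {'fx': 497.82244575509384, 'fy': 497.82244575509384, 'cx': 261.4318013028556, 'cy': 187.28194595346207, 'D': array([-0.1103343,  0.       ,  0.       ,  0.       ,  0.       ]), 'R': array([[-4.47753502e-04, -9.99951670e-01,  9.82121895e-03],
       [-9.95932686e-01, -4.38974228e-04, -9.00993415e-02],
       [ 9.00992983e-02, -9.82161527e-03, -9.95884357e-01]]), 't': array([0.03668472, 0.53976331, 1.28337941])}
```

View pics/scene0.png

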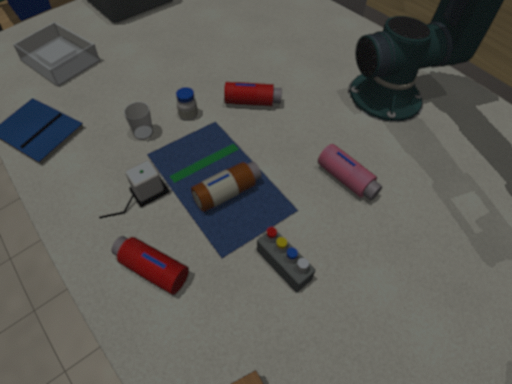

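View pics/top0.png

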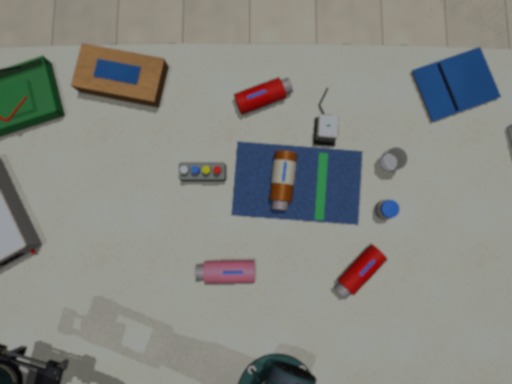

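The top view shows the bottle at about (283,180) and the green strip at about (321,186). The rack is at (203,172), the beaker at (390,160) and the jar at (387,208). The bottle has to roll right in the picture, which is −y.

```bash
cat > h.py <<'E'
from bench import robot, snapshot, camera_params
import cv2, numpy as np
def ray(n,uv,z,p=None):
    p=p or camera_params(n)
    K=np.array([[p['fx'],0,p['cx']],[0,p['fy'],p['cy']],[0,0,1]])
    u=cv2.undistortPoints(np.array(uv,float).reshape(-1,1,2),K,p['D']).reshape(-1,2)
    R,t=np.array(p['R']),np.array(p['t']); C=-R.T@t
    d=np.c_[u,np.ones(len(u))]@R
    return C+d*((z-C[2])/d[:,2])[:,None]
def blob(m,near=None):
    n,l,s,c=cv2.connectedComponentsWithStats(m.astype(np.uint8))
    k=1+np.argmax(s[1:,4]); return l==k
def axis(P):
    c=P.mean(0); w,v=np.linalg.eigh(np.cov((P-c).T)); d=v[:,-1]; d=d*np.sign(d[0]); return c,d
def measure(n='top',img=None,roi=(225,370,140,225)):
    im=snapshot(n) if img is None else img
    h=cv2.cvtColor(im,cv2.COLOR_RGB2HSV); H,S,V=[h[...,i].astype(int) for i in range(3)]
    r=np.zeros(H.shape,bool); r[roi[2]:roi[3],roi[0]:roi[1]]=1
    out={}
    g=blob(r&(H>45)&(H<85)&(S>100)); ys,xs=np.nonzero(g)
    P=ray(n,np.c_[xs,ys],0.003)[:,:2]; c,d=axis(P); q=(P-c)@d; w=(P-c)@np.array([-d[1],d[0]])
    print('strip n',len(xs),'c',c.round(4),'ang',np.arctan2(d[1],d[0]).round(3),'mid',(c+d*(q.max()+q.min())/2).round(4),'len',np.ptp(q).round(3),'w',np.ptp(w).round(3)); S0=(c+d*(q.max()+q.min())/2,d)
    a=r&(H>5)&(H<22)&(S>110)&(V>50); ys,xs=np.nonzero(a)
    hull=cv2.convexHull(np.c_[xs,ys].astype(np.int32)); m=np.zeros(H.shape,np.uint8); cv2.fillConvexPoly(m,hull,1)
    ys,xs=np.nonzero(m); P=ray(n,np.c_[xs,ys],0.040)[:,:2]
    c,d=axis(P); q=(P-c)@d; w=(P-c)@np.array([-d[1],d[0]])
    print('amber n',a.sum(),'c',c.round(4),'ang',np.arctan2(d[1],d[0]).round(3),'len',np.ptp(q).round(3),'w',np.ptp(w).round(3))
    o=c+d*((q.max()+q.min())/2-0.010)
    dS=S0[1]; e=o-S0[0]; print('origin',o.round(4),'in strip frame x,y',(e@dS).round(4),(e@np.array([-dS[1],dS[0]])).round(4),'dang',(np.arctan2(d[1],d[0])-np.arctan2(dS[1],dS[0])).round(3))
    return im
E
python3 - <<'E'
from h import *
im=cv2.imread('pics/top0.png')[:,:,::-1].copy()
measure('top',im)
cv2.imwrite('pics/crop.png',cv2.resize(im[120:240,170:420,::-1],None,fx=3,fy=3,interpolation=cv2.INTER_CUBIC))
im=cv2.imread('pics/scene0.png')[:,:,::-1].copy()
measure('scene',im,(150,300,120,250))
print(ray('top',[[387,208],[203,172]],0.08),ray('top',[[390,160]],0.04), ray('top',[[326,129]],0.078))
E
```

```text
strip n 632 c [ 0.5454 -0.1228] ang -0.077 mid [ 0.5457 -0.1228] len 0.179 w 0.026
amber n 517 c [ 0.5681 -0.019 ] ang -0.119 len 0.132 w 0.057
origin [ 0.5595 -0.0179] in strip frame x,y 0.0057 0.1057 dang -0.043
strip n 604 c [ 0.545  -0.1217] ang -0.071 mid [ 0.5425 -0.1215] len 0.18 w 0.026
amber n 619 c [ 0.5613 -0.018 ] ang -0.107 len 0.137 w 0.059
origin [ 0.5494 -0.0167] in strip frame x,y -0.0005 0.105 dang -0.036
[[ 0.48223838 -0.28035439  0.08      ]
 [ 0.5733502   0.18459838  0.08      ]] [[ 0.61066448 -0.30199182  0.04      ]] [[ 0.68460608 -0.12796604  0.078     ]]
```

View pics/crop.png

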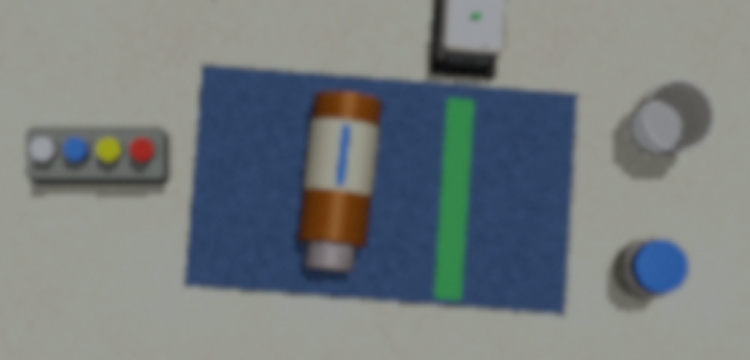

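```bash
cat >> h.py <<'E'
from scipy.spatial.transform import Rotation as Ro
def plan(pos,ang):
    o=robot.get_obs(); R=Ro.from_euler('xyz',o['ee_rot']); 
    for s in (1,-1):
        z=s*np.array([np.cos(ang),np.sin(ang),0]); x=np.array([0,0,-1.]); y=np.cross(z,x)
        T=Ro.from_matrix(np.c_[x,y,z]); rv=(R.inv()*T).as_rotvec()
        print('s',s,'rotvec',rv.round(3),'deg',np.degrees(np.linalg.norm(rv)).round(1))
    print('shift tool cm now',(R.inv().apply(np.array(pos)-o['tool_pos'])*100).round(2),'tcp',o['tool_pos'].round(4)); print(R.as_matrix().round(3)); print('q',np.round(o['joint_positions'],3),'F',np.round(o['wrist_force'],2),'t',o['time'],'w',o['width'])
E
python3 -c "
from h import *
plan([0.566,0.0,0.15],-0.11)"
```

```text
s 1 rotvec [ 1.427e+00 -2.000e-03  1.000e-03] deg 81.8
s -1 rotvec [-1.715e+00 -1.000e-03 -2.000e-03] deg 98.2
shift tool cm now [  7.41 -54.79 -40.73] tcp [0.138  0.532  0.2234]
[[-0.001 -0.968  0.251]
 [-0.002  0.251  0.968]
 [-1.     0.    -0.002]]
q [ 1.214  0.088  1.372 -0.     1.684 -0.103] F [ 0.18  0.11 -1.02] t 0.1 w 0.0938929640708741
```

Call:
step_arm(motion="60 0 -3.04 -2.26 0 0 0;60 0 -3.04 -2.26 0 0 0;60 0 -3.04 -2.26 0 0 0;60 0 -3.04 -2.26 0 0 0;60 0 -3.04 -2.26 0 0 0;60 0 -3.04 -2.26 0 0 0;60 0 -3.04 -2.26 0 0 0;60 0 -3.04 -2.26 0 0 0;60 0 -3.04 -2.26 0 0 0;60 0 -3.04 -2.26 0 0 0;60 0 -3.04 -2.26 0 0 0;60 0 -3.04 -2.26 0 0 0;60 0 -3.04 -2.26 0 0 0;60 0 -3.04 -2.26 0 0 0;60 0 -3.04 -2.26 0 0 0;60 0 -3.04 -2.26 0 0 0;60 0 -3.04 -2.26 0 0 0;60 0 -3.04 -2.26 0 0 0")

```text
time: 1.6
tool_pos: [0.5662, -0.0005, 0.2238]
ee_rot: [1.521, 1.57, 2.837]
wrist_force: [0.2, 0.8, 0.4]
width: 0.0566
```

Call:
step_arm(motion="60 0 0 0 0.119 0 0;60 0 0 0 0.119 0 0;60 0 0 0 0.119 0 0;60 0 0 0 0.119 0 0;60 0 0 0 0.119 0 0;60 0 0 0 0.119 0 0;60 0 0 0 0.119 0 0;60 0 0 0 0.119 0 0;60 0 0 0 0.119 0 0;60 0 0 0 0.119 0 0;60 0 0 0 0.119 0 0;60 0 0 0 0.118 0 0;60 0 0 0 0 0 0;60 0 0 0 0 0 0")

```text
time: 2.77
tool_pos: [0.5654, 0.0012, 0.2239]
ee_rot: [3.085, 1.57, 2.978]
wrist_force: [0.5, 0.2, -0.4]
width: 0.0563
```

```bash
python3 -c "
from h import *
plan([0.566,0.0,0.085],-0.11)
for n in ['scene','wrist']: cv2.imwrite(f'pics/{n}1.png',snapshot(n)[:,:,::-1])
"
```

```text
s 1 rotvec [ 0.003 -0.001 -0.   ] deg 0.2
s -1 rotvec [-3.139e+00  0.000e+00 -2.000e-03] deg 179.8
shift tool cm now [13.89 -0.12  0.09] tcp [0.5654 0.0012 0.2239]
[[-0.001  0.107  0.994]
 [ 0.     0.994 -0.107]
 [-1.     0.    -0.001]]
q [-0.098  0.122  1.333  0.     1.687  0.009] F [ 0.52  0.23 -0.4 ] t 2.7667 w 0.05626969511103223
```

View pics/scene1.png

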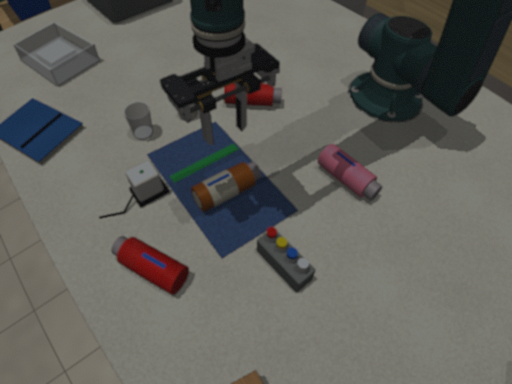

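View pics/wrist1.png

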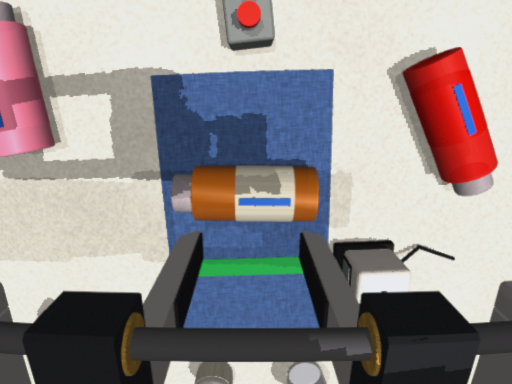

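The wrist view shows the bottle at about (255,193), level and parallel to the jaw line. The strip is at row 267. I'll cross-check with the wrist camera before touching.

```bash
python3 -c "
from h import *
measure('wrist',cv2.imread('pics/wrist1.png')[:,:,::-1].copy(),(155,345,75,330))
"
```

```text
strip n 1761 c [ 0.5498 -0.1209] ang -0.077 mid [ 0.5489 -0.1208] len 0.136 w 0.024
amber n 3559 c [ 0.5659 -0.015 ] ang -0.122 len 0.138 w 0.06
origin [ 0.5562 -0.0138] in strip frame x,y -0.0009 0.1072 dang -0.045
```

Call:
step_arm(motion="60 3 -0.2 0 0 0 0;60 3 -0.2 0 0 0 0;60 3 -0.2 0 0 0 0;60 3 -0.2 0 0 0 0;60 1 0 0 0 0 0;60 0.5 0 0 0 0 0;60 0 0 0 0 0 0;60 0 0 0 0 0 0")

```text
time: 3.53
tool_pos: [0.566, -0.0067, 0.0913]
ee_rot: [0.06, 1.568, -0.049]
wrist_force: [0.6, -0.1, 0.4]
width: 0.0565
```

Call:
step_arm(motion="60 0.1 0 0 0 0 0;60 0.1 0 0 0 0 0;60 0 0 0 0 0 0")

```text
time: 3.78
tool_pos: [0.5656, -0.0067, 0.0889]
ee_rot: [0.03, 1.568, -0.08]
wrist_force: [-0.1, 0.7, 0.5]
width: 0.0564
```

```bash
python3 -c "
from h import *
plan([0.566,0.0,0.085],-0.11)
cv2.imwrite('pics/w2.png',snapshot('wrist')[:,:,::-1])
"
```

```text
s 1 rotvec [ 0.     0.003 -0.   ] deg 0.1
s -1 rotvec [-3.141  0.     0.004] deg 180.0
shift tool cm now [ 0.39  0.67 -0.03] tcp [ 0.5656 -0.0067  0.0889]
[[ 0.003  0.11   0.994]
 [-0.     0.994 -0.11 ]
 [-1.     0.     0.003]]
q [-0.112  0.185  1.534  0.     1.42  -0.002] F [-0.05  0.69  0.49] t 3.7833 w 0.05644694377602316
```

View pics/w2.png

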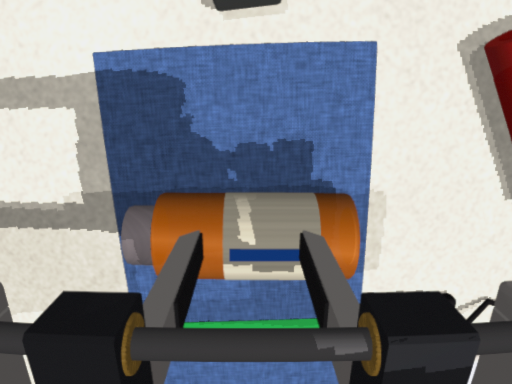

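The fingertips, at about (190,237) and (313,237), are over the bottle and clear of it. Next I'll lower until they touch.

Call:
step_arm(motion="60 0.2 0 0 0 0 0;60 0.2 0 0 0 0 0;60 0 0 0 0 0 0")

```text
time: 4.08
tool_pos: [0.5644, -0.0067, 0.0829]
ee_rot: [3.073, 1.57, 2.963]
wrist_force: [-0.1, 0.1, 0.2]
width: 0.0563
```

Call:
step_arm(motion="60 0.1 0 0 0 0 0;60 0 0 0 0 0 0")

```text
time: 4.25
tool_pos: [0.5647, -0.0067, 0.0823]
ee_rot: [2.665, 1.571, 2.555]
wrist_force: [-0.6, -0.0, 0.5]
width: 0.0563
```

Call:
step_arm(motion="60 0.1 0 0 0 0 0;60 0 0 0 0 0 0")

```text
time: 4.42
tool_pos: [0.5649, -0.0067, 0.0821]
ee_rot: [0.151, 1.57, 0.041]
wrist_force: [-1.0, -0.1, 3.0]
width: 0.0565
```

Call:
step_arm(motion="60 0.05 -0.2 0 0 0 0;60 0 -0.4 0 0 0 0;60 0 -0.4 0 0 0 0;60 0 -0.4 0 0 0 0;60 0 -0.4 0 0 0 0;60 0 -0.4 0 0 0 0")

```text
time: 4.92
tool_pos: [0.5623, -0.0288, 0.0821]
ee_rot: [0.064, 1.57, -0.046]
wrist_force: [-1.6, 1.7, 5.6]
width: 0.0565
```

```bash
python3 -c "
from h import *
plan([0.566,0.0,0.085],-0.11)
im=snapshot('wrist');cv2.imwrite('pics/w3.png',im[:,:,::-1])
"
```

```text
s 1 rotvec [ 0.  0. -0.] deg 0.0
s -1 rotvec [-3.141e+00  0.000e+00  1.000e-03] deg 180.0
shift tool cm now [-0.29  2.9   0.05] tcp [ 0.5623 -0.0288  0.0821]
[[ 0.     0.11   0.994]
 [-0.     0.994 -0.11 ]
 [-1.     0.     0.   ]]
q [-0.152  0.186  1.547  0.     1.408 -0.042] F [-1.55  1.68  5.58] t 4.9167 w 0.05645725677241042
```

View pics/w3.png

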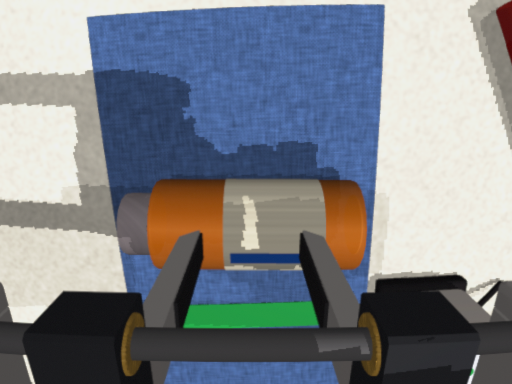

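The bottle is rolling without slip, so I'll finish this stroke and then lift.

Call:
step_arm(motion="60 0 -0.4 0 0 0 0;60 0 -0.4 0 0 0 0;60 0 -0.4 0 0 0 0;60 0 -0.4 0 0 0 0;60 0 -0.4 0 0 0 0;60 0 -0.3 0 0 0 0;60 0 -0.2 0 0 0 0;60 0 -0.1 0 0 0 0;60 0 0 0 0 0 0")

```text
time: 5.72
tool_pos: [0.5594, -0.0548, 0.0811]
ee_rot: [-1.825, 1.571, -1.935]
wrist_force: [-1.8, -0.8, 5.0]
width: 0.0565
```

Call:
step_arm(motion="60 -0.5 0 0 0 0 0;60 -1.5 0 0 0 0 0;60 -2 1 0 0 0 0;60 0 1 0 0 0 0;60 0 0 0 0 0 0;60 0 0 0 0 0 0")

```text
time: 6.22
tool_pos: [0.5614, -0.0338, 0.1197]
ee_rot: [3.094, 1.57, 2.986]
wrist_force: [-0.5, -0.8, -0.3]
width: 0.0563
```

```bash
python3 -c "
from h import *
plan([0.566,0.0,0.085],-0.11)
im=snapshot('wrist');cv2.imwrite('pics/w4.png',im[:,:,::-1])
measure('wrist',im,(100,400,75,330))
"
```

```text
s 1 rotvec [ 0.001 -0.001 -0.   ] deg 0.1
s -1 rotvec [-3.14e+00  0.00e+00 -2.00e-03] deg 179.9
shift tool cm now [3.47 3.41 0.1 ] tcp [ 0.5614 -0.0338  0.1197]
[[-0.001  0.108  0.994]
 [ 0.     0.994 -0.108]
 [-1.     0.    -0.001]]
q [-0.161  0.159  1.501 -0.     1.483 -0.052] F [-0.45 -0.76 -0.3 ] t 6.2167 w 0.05630014466547168
strip n 2610 c [ 0.5492 -0.1209] ang -0.073 mid [ 0.5487 -0.1208] len 0.113 w 0.025
amber n 6796 c [ 0.5564 -0.0759] ang -0.068 len 0.219 w 0.14
origin [ 0.5415 -0.0748] in strip frame x,y -0.0105 0.0453 dang 0.005
```

View pics/w4.png

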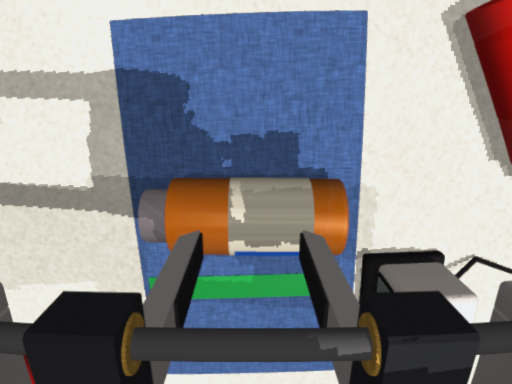

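```bash
sed -i "s/    a=r&(H>5)/    if n=='wrist': r=r.copy(); r[272:]=0\n    a=r\&(H>5)/" h.py; python3 -c "
from h import *
measure('wrist',cv2.imread('pics/w4.png')[:,:,::-1].copy(),(110,400,75,330))
" 2>&1 | head; python3 -c "
from h import *
p=camera_params('wrist'); print(-p['R'].T@p['t'])
im=snapshot('top'); cv2.imwrite('pics/t4.png',im[:,:,::-1]); measure('top',im)"
```

```text
strip n 2610 c [ 0.5492 -0.1209] ang -0.073 mid [ 0.5487 -0.1208] len 0.113 w 0.025
amber n 6310 c [ 0.5628 -0.0388] ang -0.124 len 0.142 w 0.062
origin [ 0.553  -0.0376] in strip frame x,y -0.0018 0.0833 dang -0.051
[0.56900319 0.04734274 0.27884969]
strip n 251 c [ 0.5193 -0.1162] ang -0.106 mid [ 0.5145 -0.1156] len 0.116 w 0.018Traceback (most recent call last):
  File "<string>", line 4, in <module>
    im=snapshot('top'); cv2.imwrite('pics/t4.png',im[:,:,::-1]); measure('top',im)
                                                                 ~~~~~~~^^^^^^^^^^
  File "h.py", line 25, in measure
    hull=cv2.convexHull(np.c_[xs,ys].astype(np.int32)); m=np.zeros(H.shape,np.uint8); cv2.fillConvexPoly(m,hull,1)
                                                                                      ~~~~~~~~~~~~~~~~~~^^^^^^^^^^
cv2.error: OpenCV(4.12.0) /io/opencv/modules/imgproc/src/drawing.cpp:2404: error: (-215:Assertion failed) points.checkVector(2, CV_32S) >= 0 in function 'fillConvexPoly'
```

View pics/t4.png

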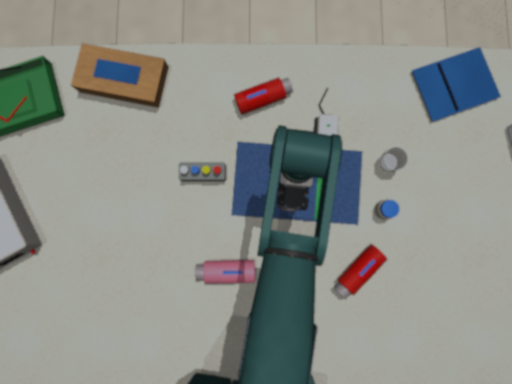

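The top view is blocked by the arm, but the wrist view works. The bottle moved about 23 mm, with about 82 mm left, so I'll do three more strokes.

Call:
step_arm(motion="60 2 0.4 0 0 0 0;60 1.3 0 0 0 0 0;60 0.4 0 0 0 0 0;60 0.2 0 0 0 0 0;60 0.1 0 0 0 0 0;60 0 -0.2 0 0 0 0;60 0 -0.4 0 0 0 0;60 0 -0.5 0 0 0 0;60 0 -0.5 0 0 0 0;60 0 -0.5 0 0 0 0;60 0 -0.5 0 0 0 0;60 0 -0.5 0 0 0 0;60 0 -0.5 0 0 0 0;60 0 -0.5 0 0 0 0;60 0 -0.5 0 0 0 0;60 0 -0.4 0 0 0 0;60 0 -0.3 0 0 0 0;60 0 -0.2 0 0 0 0;60 0 0 0 0 0 0")

```text
time: 7.9
tool_pos: [0.556, -0.0857, 0.0805]
ee_rot: [3.07, 1.57, 2.96]
wrist_force: [-0.8, -0.5, 0.5]
width: 0.0563
```

Call:
step_arm(motion="60 -0.5 0 0 0 0 0;60 -1.5 0 0 0 0 0;60 -2 1 0 0 0 0;60 0 1 0 0 0 0;60 0 0.5 0 0 0 0;60 0 0 0 0 0 0")

```text
time: 8.4
tool_pos: [0.5587, -0.0589, 0.1201]
ee_rot: [2.42, 1.57, 2.312]
wrist_force: [-0.7, -0.9, -0.4]
width: 0.056
```

```bash
python3 -c "
from h import *
plan([0.566,0.0,0.085],-0.11)
im=snapshot('wrist');cv2.imwrite('pics/w5.png',im[:,:,::-1])
measure('wrist',im,(110,400,75,330))
"
```

```text
s 1 rotvec [ 0.002 -0.001 -0.001] deg 0.1
s -1 rotvec [-3.14e+00  1.00e-03 -1.00e-03] deg 179.9
shift tool cm now [3.52 5.93 0.1 ] tcp [ 0.5587 -0.0589  0.1201]
[[-0.001  0.108  0.994]
 [ 0.001  0.994 -0.108]
 [-1.     0.001 -0.001]]
q [-2.060e-01  1.570e-01  1.502e+00  1.000e-03  1.483e+00 -9.800e-02] F [-0.72 -0.93 -0.39] t 8.4 w 0.05600133410607052
strip n 1657 c [ 0.5466 -0.1248] ang -0.1 mid [ 0.5484 -0.125 ] len 0.098 w 0.019
amber n 6128 c [ 0.5597 -0.0664] ang -0.122 len 0.142 w 0.062
origin [ 0.5499 -0.0652] in strip frame x,y -0.0045 0.0596 dang -0.022
```

View pics/w5.png

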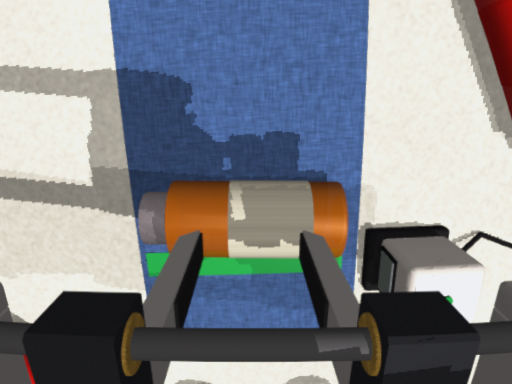

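Call:
step_arm(motion="60 2 0.3 0 0 0 0;60 1.3 0 0 0 0 0;60 0.4 0 0 0 0 0;60 0.2 0 0 0 0 0;60 0.1 0 0 0 0 0;60 0 -0.2 0 0 0 0;60 0 -0.4 0 0 0 0;60 0 -0.5 0 0 0 0;60 0 -0.5 0 0 0 0;60 0 -0.5 0 0 0 0;60 0 -0.5 0 0 0 0;60 0 -0.5 0 0 0 0;60 0 -0.5 0 0 0 0;60 0 -0.5 0 0 0 0;60 0 -0.5 0 0 0 0;60 0 -0.4 0 0 0 0;60 0 -0.3 0 0 0 0;60 0 -0.1 0 0 0 0;60 0 0 0 0 0 0")

```text
time: 10.03
tool_pos: [0.5528, -0.1114, 0.0806]
ee_rot: [-3.109, 1.57, 3.064]
wrist_force: [-2.7, 0.3, 4.2]
width: 0.0564
```

Call:
step_arm(motion="60 -0.5 0 0 0 0 0;60 -1.5 0 0 0 0 0;60 -2 1 0 0 0 0;60 0 1 0 0 0 0;60 0 0.5 0 0 0 0;60 0 0 0 0 0 0")

```text
time: 10.53
tool_pos: [0.5559, -0.0846, 0.12]
ee_rot: [2.296, 1.57, 2.188]
wrist_force: [-0.7, 0.4, -0.2]
width: 0.0564
```

```bash
python3 -c "
from h import *
plan([0.566,0.0,0.085],-0.11)
im=snapshot('wrist');cv2.imwrite('pics/w6.png',im[:,:,::-1])
im2=snapshot('scene');cv2.imwrite('pics/s6.png',im2[:,:,::-1])
measure('wrist',im,(110,400,75,330))
"
```

```text
s 1 rotvec [ 0.002 -0.001 -0.001] deg 0.1
s -1 rotvec [-3.14e+00  1.00e-03 -1.00e-03] deg 179.9
shift tool cm now [3.51 8.52 0.1 ] tcp [ 0.5559 -0.0846  0.12  ]
[[-0.001  0.108  0.994]
 [ 0.001  0.994 -0.108]
 [-1.     0.001 -0.001]]
q [-2.520e-01  1.580e-01  1.501e+00  1.000e-03  1.483e+00 -1.440e-01] F [-0.72  0.44 -0.19] t 10.5333 w 0.05635225318589373
strip n 106 c [ 0.4623 -0.1245] ang -0.1 mid [ 0.4626 -0.1245] len 0.019 w 0.005
amber n 6043 c [ 0.5564 -0.0935] ang -0.126 len 0.142 w 0.062
origin [ 0.5465 -0.0922] in strip frame x,y 0.0802 0.0405 dang -0.025
```

View pics/w6.png

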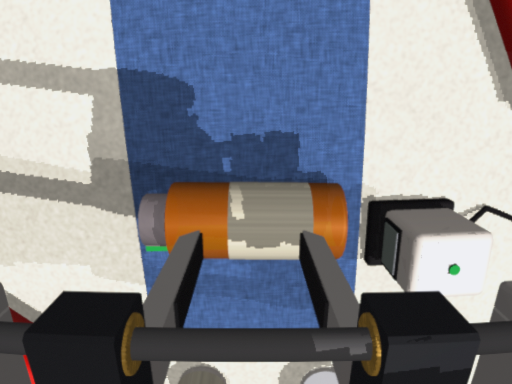

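View pics/s6.png

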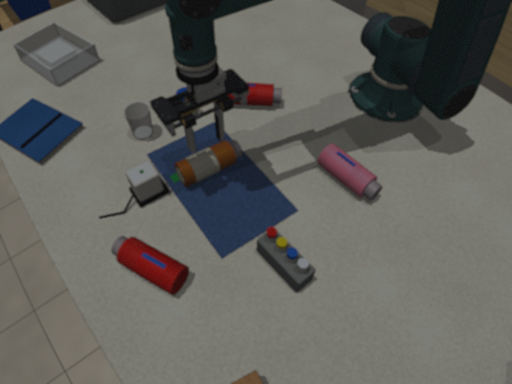

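Call:
step_arm(motion="60 2 0.3 0 0 0 0;60 1.3 0 0 0 0 0;60 0.4 0 0 0 0 0;60 0.2 0 0 0 0 0;60 0.1 0 0 0 0 0;60 0 -0.2 0 0 0 0;60 0 -0.4 0 0 0 0;60 0 -0.5 0 0 0 0;60 0 -0.5 0 0 0 0;60 0 -0.5 0 0 0 0;60 0 -0.5 0 0 0 0;60 0 -0.5 0 0 0 0;60 0 -0.5 0 0 0 0;60 0 -0.5 0 0 0 0;60 0 -0.5 0 0 0 0;60 0 -0.4 0 0 0 0;60 0 -0.3 0 0 0 0;60 0 -0.1 0 0 0 0;60 0 0 0 0 0 0")

```text
time: 12.22
tool_pos: [0.55, -0.1373, 0.0808]
ee_rot: [-3.018, 1.57, -3.129]
wrist_force: [-3.9, 0.3, 4.3]
width: 0.0567
```

Call:
step_arm(motion="60 -0.5 0 0 0 0 0;60 -1.5 0 0 0 0 0;60 -3 0 0 0 0 0;60 -3 0 0 0 0 0;60 -3 1 0 0 0 0;60 0 3 0 0 0 0;60 0 4 0 0 0 0;60 0 4 0 0 0 0;60 0 4 0 0 0 0;60 0 4 0 0 0 0;60 0 4 0 0 0 0;60 0 4 0 0 0 0;60 0 4 0 0 0 0;60 0 4 0 0 0 0;60 0 4 0 0 0 0;60 0 0 0 0 0 0;60 0 0 0 0 0 0")

```text
time: 13.63
tool_pos: [0.5938, 0.2634, 0.1898]
ee_rot: [3.134, 1.57, 3.028]
wrist_force: [-0.5, -0.4, -0.3]
width: 0.0565
```

```bash
python3 -c "
from h import *
for n,roi in (('top',(225,370,140,225)),('scene',(150,300,120,250))):
    im=snapshot(n);cv2.imwrite('pics/%s7.png'%n,im[:,:,::-1])
    try: measure(n,im,roi)
    except Exception as e: print(e)
"
```

```text
strip n 40 c [ 0.4622 -0.1162] ang 1.464 mid [ 0.4621 -0.1167] len 0.022 w 0.012
amber n 510 c [ 0.5561 -0.1237] ang -0.126 len 0.132 w 0.057
origin [ 0.5471 -0.1225] in strip frame x,y 0.0032 -0.0851 dang -1.59
strip n 56 c [ 0.6246 -0.127 ] ang -1.547 mid [ 0.6246 -0.1272] len 0.024 w 0.017
amber n 594 c [ 0.5529 -0.1207] ang -0.076 len 0.143 w 0.07
origin [ 0.5414 -0.1198] in strip frame x,y -0.0093 -0.0829 dang 1.471
```

View pics/top7.png

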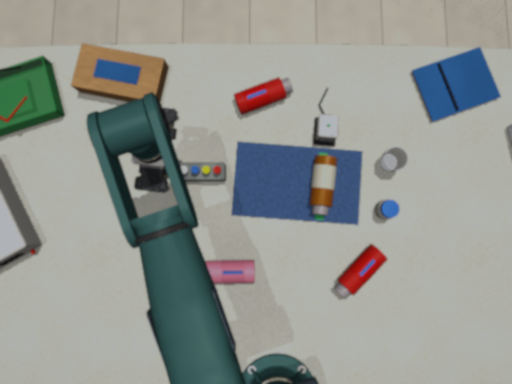

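The top view puts the bottle origin at (0.547, −0.1225), against a strip middle of (0.546, −0.123). The bystanders look unmoved. I'll wait a moment, check again that it's at rest, and hand in.

Call:
step_arm(motion="60 0 0 0 0 0 0;60 0 0 0 0 0 0;60 0 0 0 0 0 0;60 0 0 0 0 0 0;60 0 0 0 0 0 0;60 0 0 0 0 0 0")

```text
time: 14.23
tool_pos: [0.5944, 0.2602, 0.1912]
ee_rot: [0.731, 1.57, 0.62]
wrist_force: [0.6, -0.7, 0.1]
width: 0.0566
```

```bash
python3 -c "
from h import *
measure('top'); a=snapshot('top').astype(int); b=cv2.imread('pics/top0.png')[:,:,::-1].astype(int)
for n,(u,v) in dict(jar=(387,208),beaker=(390,160),rackR=(216,172)).items(): print(n,abs(a-b)[v-14:v+14,u-12:u+14].mean())
print(robot.close_job())
"
```

```text
strip n 40 c [ 0.4622 -0.1162] ang 1.464 mid [ 0.4621 -0.1167] len 0.022 w 0.012
amber n 510 c [ 0.5561 -0.1237] ang -0.126 len 0.132 w 0.057
origin [ 0.5471 -0.1225] in strip frame x,y 0.0032 -0.0851 dang -1.59
jar 20.200091575091577
beaker 21.185897435897434
rackR 14.198260073260073
the job is handed in; nothing more can be done
None
```

```bash
python3 -c "
import cv2,numpy as np
a=cv2.imread('pics/top7.png',0).astype(np.float32);b=cv2.imread('pics/top0.png',0).astype(np.float32)
print(a.mean(),b.mean())
for n,(u,v) in dict(jar=(387,208),beaker=(390,160),rackR=(206,172),ref=(460,85)).items():
  s=np.s_[v-16:v+16,u-16:u+16]; print(n,abs(a-b)[s].mean(),cv2.phaseCorrelate(b[s].copy(),a[s].copy()))
"
```

```text
147.64684 134.8278
jar 20.982422 ((-0.017211533291053627, 0.010121191574624433), 0.8847846034914255)
beaker 21.699219 ((0.04607970453183263, 0.023675404095200747), 0.9483182588592172)
rackR 12.701172 ((-0.03911147924995717, -0.10187565599284909), 0.9368944577872753)
ref 13.568359 ((-0.0550184043766464, -0.07191757219586847), 0.9931081337854266)
```

I rolled the amber bottle onto the green strip with four light fingertip strokes on its top, at about 3–6 N. I then took the hand away and handed the job in at about 14 s of the 56 s allowed. The hand-in gives no verdict, so these are my own last checks.

- **Position:** In the top view the bottle's origin was at (0.547, −0.1225) and the strip's middle, measured at the start, at (0.546, −0.123). That is under 1 mm off across the strip and about 1.5 mm along it.
- **Angle:** The bottle's axis was about 0.05 rad from the strip's direction, against a limit of 0.2 rad, with the flat end towards the reader.
- **At rest:** Two top views about 0.7 s apart gave the same bottle position.
- **Rack, beaker and jar:** None shifted by more than about 0.1 pixel (0.3 mm) between the first and last top views. My first check, a raw brightness comparison, showed differences of 14–21 grey levels. I traced these afterwards to an overall brightness change; a fixed patch elsewhere showed it too.
- **Disagreements:**
  - The scene camera put the bottle about 3 mm nearer +y and 5 mm nearer the robot than the top camera, still inside the limits.
  - In the last views the bottle hid most of the strip, so the script's strip-frame numbers there were not valid. I used the strip's position from the start instead.

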